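# Inspect a bracket weld with the torch

## Task

Take the orange torch out of its green stand, lean it over and light the weld in the inside corner of the steel bracket in the vise: about 5 cm from the weld, at about 45 degrees between flange and web, and square to the weld's length. Start at the weld's end under the yellow clip, pause there a second, then follow the weld slowly (three seconds or more) to the end under the blue clip, and finish there still holding the torch in the air, aimed at that end. Do not bump the torch on the bracket or vise, and leave everything else where it stands.

Things in the scene. Friction and masses are not known exactly. Their poses are not given: they have to be found in the camera images.
- torch: orange round torch, switched on, black bezel and tail, 120 mm long, about 0.18 kg, standing lens down in one socket of the stand. Origin: centre of the lens face; z runs from lens to tail, so it shines along -z. Head 34 mm wide (z 0 to 32 mm), body 26 mm wide (z 44 to 120 mm): grip the body, best at z = 85 mm. Its yaw about z means nothing.
- stand: fixed green block, 75 (x) x 160 (y) x 40 mm high, with two round sockets 39 mm wide and 35 mm deep, open upward, at y = -45 and +45 mm. Origin: centre of its underside, z up. The torch and the nut driver stand in the sockets, either way round, their lower ends 5 mm above the table.
- nut_driver: nut driver, steel socket 32 mm wide at the foot and green handle 28 mm wide, 115 mm long, standing in the other socket. Origin at the centre of its foot, z up. Leave it there.
- vise: fixed low green vise, 115 (x) x 250 (y) mm, jaws 64 mm high, clamping a steel angle bracket. Origin: on the table under the weld's middle; y along the weld. Level flange: x -70 to 8, y -51 to 51, top z 70 mm. Upright web: x 0 to 8, top z 130 mm. The corner is open to -x (robot side) and up: shine along (+x, -z) of the vise. Screw out to y = 205 at z = 40 mm.
- weld_mid (a point): middle of the weld: the copper-coloured bead along the bracket's inside corner (x = 0, z = 70 mm of the vise), 70 mm above the table.
- weld_yellow (a point): start point: the corner line of the weld right below the yellow clip, 40 mm along the weld from the middle. The yellow clip (16 x 14 x 20 mm) sits over the top edge of the web, up to 134 mm above the table. Clips change ends.
- weld_blue (a point): finish point: the corner line of the weld right below the blue clip, 40 mm along the weld from the middle, at the other end. The blue clip is like the yellow one.
- wrench: steel spanner lying on the bench, about 180 mm long, under 20 mm high; bystander. Origin near its middle, on its underside.
- hammer: hammer with wooden handle lying on the bench, about 280 mm long, under 40 mm high; bystander. Origin near its middle, on its underside.
- spray_can: standing can with a blue label, 60 mm diameter, 170 mm high; bystander. Origin: centre of its underside.
- pipe_offcut: short steel pipe standing on end, 60 mm diameter, 60 mm high; bystander. Origin: centre of its underside.
- belt_box: blue carton, 80 x 130 x 45 mm; bystander. Origin: centre of its underside.
- flange: dark steel ring lying flat, 90 mm diameter, 14 mm thick; bystander. Origin: centre of its underside.
Not all that is in view belongs to the job. Of the things shaped like the torch, the orange one is meant.

How it is judged (in metres and radians):
On the way, in this order (a step that is already met when the one before it is completed fails the run):
1. the torch is drawn clear of its stand, in the fingers (height (world z) of torch above 0.065 m and contact force between torch and stand below 0.1 N and contact force between torch and the fingers above 1 N), for 0.2 s.
2. the torch lights the weld's yellow end from the open corner, 30 to 80 mm away, within 15 mm, for half a second (x of weld_yellow in the frame of torch between -0.015 and 0.015 m and y of weld_yellow in the frame of torch between -0.015 and 0.015 m and z of weld_yellow in the frame of torch between -0.08 and -0.03 m and angle between torch's own z axis and vertical between 0.55 and 1.02 rad and angle between the z axis of torch and the y axis of vise, either way round above 1.3 rad and x of torch in the frame of vise below -0.01 m and contact force between torch and vise below 0.3 N and contact force between torch and the fingers above 1 N), for 0.5 s.
3. it passes the middle of the weld slowly, aimed the same way (x of weld_mid in the frame of torch between -0.015 and 0.015 m and y of weld_mid in the frame of torch between -0.015 and 0.015 m and z of weld_mid in the frame of torch between -0.08 and -0.03 m and angle between torch's own z axis and vertical between 0.55 and 1.02 rad and angle between the z axis of torch and the y axis of vise, either way round above 1.3 rad and x of torch in the frame of vise below -0.01 m and contact force between torch and vise below 0.3 N and contact force between torch and the fingers above 1 N), for 0.3 s.
4. it lights the weld's blue end, aimed the same way (x of weld_blue in the frame of torch between -0.015 and 0.015 m and y of weld_blue in the frame of torch between -0.015 and 0.015 m and z of weld_blue in the frame of torch between -0.08 and -0.03 m and angle between torch's own z axis and vertical between 0.55 and 1.02 rad and angle between the z axis of torch and the y axis of vise, either way round above 1.3 rad and x of torch in the frame of vise below -0.01 m and contact force between torch and vise below 0.3 N and contact force between torch and the fingers above 1 N), for 0.3 s.
At the end, for the whole second after the job is handed in: Torch held still in the fingers, lens over 80 mm up, touching neither vise nor stand; its axis passes within 15 mm (each way) of the weld's blue end, lens 30 to 80 mm off on the open side, leaning 32 to 58 degrees from vertical, square to the weld within 15 degrees (all of step 4 and height (world z) of torch above 0.08 m and contact force between torch and stand below 0.1 N and linear speed of torch below 0.03 m/s); the arm keeps its last pose, push and grip.
It fails at once if the torch was bumped on the bracket or vise (over 5 N) (contact force between torch and vise above 5 N).
It fails at once if a bystander was moved by more than 20 mm (distance of any of nut_driver, wrench, hammer, spray_can, pipe_offcut, belt_box, flange from where it was at the start of the episode above 0.02 m).
It also fails if it takes over 48 s, if anything falls off the work surface, if the arm or the gripper's body presses on something with over 40 N, if the wrist force passes 120 N, or if a joint passes its speed limit or range.

## Robot

A 6-joint arm with a two-finger parallel gripper is mounted at the origin on the work surface. World frame = base frame: x ahead of the robot, y to its left, z up, the work surface at z = 0. Lengths are in m, angles in degrees, forces in N, time in s.
With the tool pointing down it reaches from about 0.4 to 0.825 m from the base axis. Payload 7 kg.
Tool frame: the origin (TCP) lies at the very end of the fingers, on their centre line; the grasp point (between the pads) lies 19 mm behind it; z points along the fingers, y is the line along which they close (so a half turn about z gives the same grasp; the last joint's range is limited). The gripper opens to 88 mm and grips with 3 to 60 N. Pads are 19 mm wide; open, the fingers measure 130 mm over their backs; the gripper's body (78 mm by 193 mm) begins 47 mm behind the grasp point.
Start: joints at [-58.436, 20.546, 0.682, 0, -70.136, -16.507], TCP at [0.175, -0.652, 0.227] pointing down, gripper open.
Joint ranges: [-176.03, 176.03], [-82.01, 121.73], [-58.28, 71.71], [-173.87, 95.51], [-174.79, -0.11], [-173.66, 173.66]. Speed limits (degrees/s): [136.94, 136.94, 172.46, 180, 180, 180].

## Interface

Orientations are given as a 3x3 rotation matrix whose columns are the frame's x, y, z axes.
In Python, from workcell import ctrl, snapshot, camera_info, order, outline_of, place_of gives the robot as it stands. The module is installed in compiled form; this text tells all that it offers.
- The arm moves only by the tool drive_tool, never from a script. Its argument "deltas" is a list of rows, each an object with "travel": the shift along the tool's x, y, z in cm, a list of three; "twist": the turn, a rotation vector about the tool's x, y, z in degrees, a list of three; "hand": the opening, from 0 (shut) to 1 (fully open). In form: [{"travel": [x, y, z], "twist": [ax, ay, az], "hand": hand}, ...]. A call has 1 to 20 rows; each row is the pose to reach, as a shift and turn from the pose commanded when the call began, along the tool's axes at that moment; what a row does not reach only later rows make up. A row lasts 1/10 s, in which the tool goes at most 50 mm and 8.59 degrees, less where a joint would pass 70% of its speed; a pose out of reach is approached as far as the arm can. A call with a gripper value outside its range is refused whole. The fingers move at their own pace and stop on an object; "newtons" is the grip in N (left out, the last holds). Time passes only in rows, so rows that repeat a pose let the fingers close. It gives the time, the measured TCP pose, the force, the opening and the grip force at its end, in the units of the state.
- ctrl.observe(): the state, without advancing time (a new reading comes with each control period).
- snapshot(name): name is "scene" or "top" or "wrist"; returns the picture (420x560x3 uint8, blue, green, red); there is no depth.
- camera_info(name): a dict with "mtx" (3x3 intrinsics, pixels), "R" (3x3) and "t" (3): a world point X has camera coordinates R X + t. Camera axes: x right, y down, z forward; pixel columns grow to the right and rows downward; lengths in m; the calibration is good to about 2 mm. The wrist camera is an equidistant fisheye: a pixel r from the principal point sees the ray r / f radians off the axis. A picture is of the moment at which its call begins: read the wrist's pose just before it. camera_info takes no time and is no camera call; for the wrist camera it gives the pose at the moment of the call.
- order.job_done(): hands the job in; it is judged then, once.
Trained networks look in the newest picture that a camera, given by its name, has taken for a name from the list of things; names that differ only in an ending like _2 or _b are one class to them, and where a whole thing is asked for, a point or a joint stands for the part that bears it (a point fixed in the world has none). Each returns a list of dicts, best first, with "score" (0 to 1); they miss things now and then, are a little off and sometimes report something else, mostly with a low value. They report only what shows in the picture. A call takes as long as a camera call. They do not tell look-alikes from the thing itself.
- outline_of(thing, camera): "mask" (420x560 bool, what is visible of it) and "xy" ([column, row] in pixels, amid what is visible of it).
- place_of(thing, camera): "xy" ([column, row] in pixels: a listed point, or the origin of a listed thing).
The state is a dict: "time_s": time; "q": joint angles; "joint_vel": joint speeds; "joint_torque": joint torques, N m; "tool_pos": TCP position; "eef_rot": TCP orientation; "ft_force": force on the tool from outside, world axes, zero at the start; "ft_torque": the same for the moment, N m; "gripper_width": finger opening in m; "gripper_force": force on a finger pad.
Only numpy, scipy, OpenCV 4.12 (cv2) and the standard library are available. Lean on these libraries where they do the work, as an engineer would, in place of code of your own. Each camera call takes 0.05 s, during which the arm holds its last target. There are 200 camera calls.

## Working session

There is one attempt and no reset: what is moved stays moved. The work goes in short steps, Python scripts to look and compute and a tool call to move; the robot and the scene stay as the last step left them, time stands still between calls to the robot, and variables do not carry over. Pictures are saved under pics/ and viewed, at most 11 in all, crops included, and the job is handed in when it is done.

Besides the shell and the picture viewer there is one more tool, called after "Call:" by a JSON object that holds its "fn" and its "kwargs". drive_tool: Moves the arm, as the interface text tells. Its arguments: {"type":"object","properties":{"deltas":{"type":"array","items":{"type":"object","properties":{"travel":{"type":"array","items":{"type":"number"}},"twist":{"type":"array","items":{"type":"number"}},"hand":{"type":"number"}}}},"newtons":{"type":"number"}},"required":["deltas"]}

```bash
mkdir -p pics; cat > h.py <<'E'
import numpy as np, cv2
from workcell import ctrl, snapshot, camera_info, order, outline_of, place_of
np.set_printoptions(precision=4, suppress=True)
def ray(cam,xy,ci=None):
    ci=ci or camera_info(cam); K=np.array(ci["mtx"]);R=np.array(ci["R"]);t=np.array(ci["t"])
    d=np.linalg.solve(K,[xy[0],xy[1],1.])
    if cam=="wrist":
        r=np.hypot(d[0],d[1]); d=np.array([d[0]/r*np.sin(r),d[1]/r*np.sin(r),np.cos(r)]) if r>1e-9 else d
    return -R.T@t, R.T@(d/np.linalg.norm(d))
def onz(cam,xy,z,ci=None):
    o,d=ray(cam,xy,ci); return o+d*(z-o[2])/d[2]
def tri(rays):
    A=0;b=0
    for o,d in rays:
        P=np.eye(3)-np.outer(d,d); A=A+P; b=b+P@o
    x=np.linalg.solve(A,b); return x,[np.linalg.norm((np.eye(3)-np.outer(d,d))@(x-o)) for o,d in rays]
def proj(cam,X):
    ci=camera_info(cam); c=np.array(ci["R"])@X+ci["t"]; p=np.array(ci["mtx"])@c; return p[:2]/p[2]
E
python3 - <<'E'
from h import *
for c in ("scene","top"):
    im=snapshot(c); cv2.imwrite(f"pics/{c}0.png",im)
    ci=camera_info(c); print(c,-np.array(ci["R"]).T@ci["t"])
    for n in ("torch","stand","nut_driver","vise","weld_mid","weld_yellow","weld_blue","wrench","hammer","spray_can","pipe_offcut","belt_box","flange"):
        z={"weld_mid":.07,"weld_yellow":.07,"weld_blue":.07,"torch":.005,"nut_driver":.005}.get(n,0)
        print(n,[(np.round(p["score"],2),np.round(p["xy"]),onz(c,p["xy"],z)[:2]) for p in place_of(n,c)[:3]])
print(ctrl.observe()["time_s"])
E
```

```text
scene [1.5521 0.4987 0.8199]
torch [(np.float64(0.94), array([188., 178.]), array([ 0.4234, -0.3751])), (np.float64(0.59), array([152., 191.]), array([ 0.5299, -0.4284])), (np.float64(0.51), array([181., 195.]), array([ 0.5124, -0.3389]))]
stand [(np.float64(0.7), array([193., 198.]), array([ 0.5026, -0.3021])), (np.float64(0.68), array([133., 226.]), array([ 0.6923, -0.3691]))]
nut_driver [(np.float64(0.77), array([202., 201.]), array([ 0.5137, -0.2658]))]
vise [(np.float64(0.8), array([279., 271.]), array([0.6907, 0.0659]))]
weld_mid [(np.float64(0.6), array([282., 250.]), array([0.6926, 0.0767]))]
weld_yellow []
weld_blue []
wrench [(np.float64(0.72), array([263., 194.]), array([ 0.3987, -0.1292]))]
hammer [(np.float64(0.78), array([474., 262.]), array([0.4561, 0.4809]))]
spray_can [(np.float64(0.92), array([132., 227.]), array([ 0.6941, -0.3687])), (np.float64(0.7), array([190., 196.]), array([ 0.4997, -0.3138])), (np.float64(0.66), array([206., 202.]), array([ 0.5055, -0.2578]))]
pipe_offcut [(np.float64(0.64), array([178., 192.]), array([ 0.4974, -0.3597]))]
belt_box [(np.float
[... 726 characters left out ...]
 0.0666])), (np.float64(0.42), array([127., 255.]), array([0.4377, 0.4461]))]
weld_yellow []
weld_blue [(np.float64(0.46), array([426., 232.]), array([ 0.5084, -0.3266]))]
wrench [(np.float64(0.93), array([341., 269.]), array([ 0.4101, -0.1164])), (np.float64(0.35), array([124., 257.]), array([0.4331, 0.4803]))]
hammer [(np.float64(0.93), array([127., 254.]), array([0.4422, 0.4743]))]
spray_can [(np.float64(0.97), array([432., 170.]), array([ 0.6935, -0.3731]))]
pipe_offcut [(np.float64(0.61), array([366., 153.]), array([ 0.7388, -0.1868]))]
belt_box [(np.float64(0.57), array([230., 283.]), array([0.3675, 0.1866]))]
flange [(np.float64(0.7), array([197., 245.]), array([0.4681, 0.2821]))]
1.4
```

View pics/scene0.png

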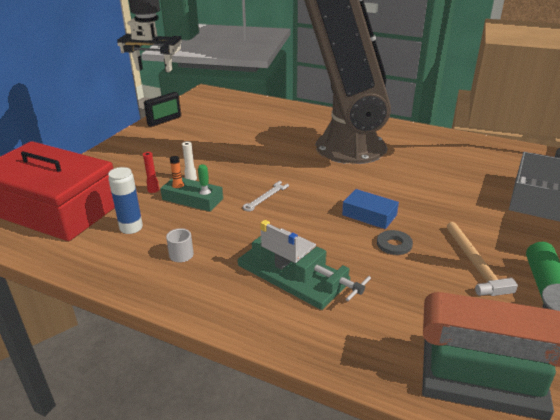

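View pics/top0.png

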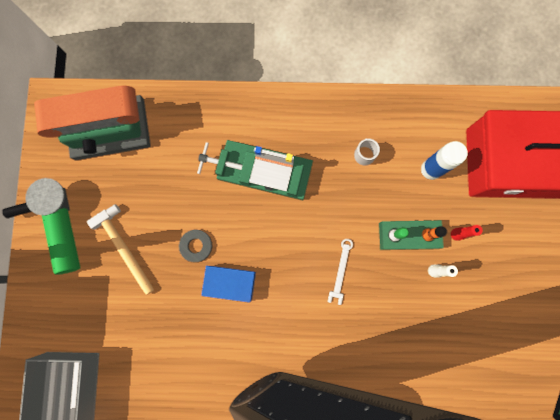

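Candidates:
- Orange torch: scene (177,172), top (433,234), in the green stand beside the green nut driver.
- Red look-alike: scene (151,172), top (466,233).
- White look-alike: scene (188,160), top (443,271).

I choose the orange one. The yellow clip is at the right end of the web, top (290,157). The blue clip is at the left end, top (258,150). Next I measure the positions precisely and check close crops.

```bash
python3 - <<'E'
from h import *
S=ctrl.observe(); print(S["eef_rot"],S["tool_pos"])
ims={c:cv2.imread(f"pics/{c}0.png") for c in("scene","top")}
box={"scene":{"y":(255,215,285,245),"b":(280,228,305,250),"o":(165,150,187,192)},"top":{"y":(280,145,300,165),"b":(245,140,270,160),"o":(418,222,450,246)}}
rng={"y":((22,120,120),(36,255,255)),"b":((100,120,60),(130,255,255)),"o":((3,150,120),(16,255,255))}
P={}
for c in ims:
    hsv=cv2.cvtColor(ims[c],cv2.COLOR_BGR2HSV)
    for k,(a,b,d,e) in box[c].items():
        m=cv2.inRange(hsv[b:e,a:d],*rng[k]); ys,xs=np.nonzero(m); P[c,k]=(xs.mean()+a,ys.mean()+b)
        print(c,k,len(xs),np.round(P[c,k],1),xs.min()+a,xs.max()+a,ys.min()+b,ys.max()+b)
X={}
for k in "yb":
    X[k],r=tri([ray(c,P[c,k]) for c in ims]); print(k,X[k],r, "top@z.13",onz("top",P["top",k],.13),"scene@.124",onz("scene",P["scene",k],.124))
d=X["b"]-X["y"]; print("dist",np.linalg.norm(d),"yaw of vise y deg from +y",np.degrees(np.arctan2(-d[0],d[1])))
w=[place_of("weld_mid",c)[0]["xy"] for c in () ]
print("weld", tri([ray("scene",(282,250)),ray("top",(276,159))]))
# stand top face corners
m=outline_of("stand","top")[0]["mask"]; r=cv2.minAreaRect(np.argwhere(m)[:,::-1].astype(np.float32)); bp=cv2.boxPoints(r)
print("stand corners@.04",np.array([onz("top",p,.04)[:2] for p in bp]))
cr=lambda im,a,b,w,h,s:cv2.resize(im[b:b+h,a:a+w],None,fx=s,fy=s,interpolation=cv2.INTER_CUBIC)
t=np.hstack([cr(ims["scene"],140,135,80,60,5),cr(ims["top"],390,215,80,60,5)])
u=np.hstack([cr(ims["scene"],235,212,80,60,5),cr(ims["top"],225,135,80,60,5)])
cv2.imwrite("pics/c1.png",np.vstack([t,u]))
E
```

```text
[[-0.9657 -0.2598  0.    ]
 [-0.2598  0.9657  0.    ]
 [-0.      0.     -1.    ]] [ 0.1753 -0.6518  0.2266]
scene y 56 [263.9 224.8] 261 269 220 230
scene b 55 [291.6 237.9] 289 296 233 243
scene o 212 [176.8 175.1] 171 183 162 187
top y 42 [288.8 157.2] 286 292 153 161
top b 40 [257.9 150. ] 255 261 146 154
top o 257 [437.2 234. ] 422 449 222 245
y [0.6888 0.0306 0.1232] [np.float64(0.001173229690195336), np.float64(0.0011732296901952874)] top@z.13 [0.6864 0.0316 0.13  ] scene@.124 [0.69   0.0299 0.124 ]
b [0.7064 0.1089 0.1229] [np.float64(0.0015315288283540287), np.float64(0.0015315288283539428)] top@z.13 [0.7037 0.1097 0.13  ] scene@.124 [0.7083 0.108  0.124 ]
dist 0.08023995684640949 yaw of vise y deg from +y -12.697660164229122
weld (array([0.6956, 0.0713, 0.0695]), [np.float64(0.0059539096808545544), np.float64(0.005953909680854625)])
stand corners@.04 [[ 0.5398 -0.2131]
 [ 0.5428 -0.3846]
 [ 0.4678 -0.3821]
 [ 0.4649 -0.2121]]
```

View pics/c1.png

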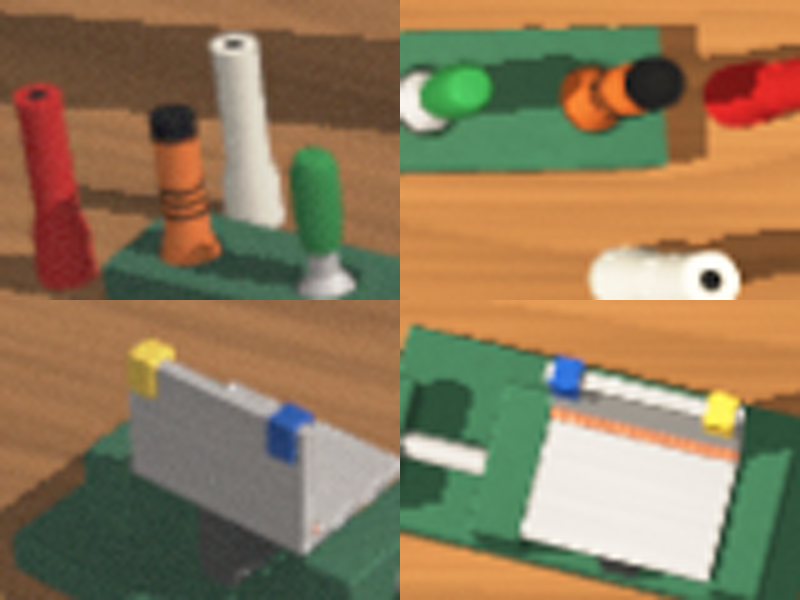

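The crop confirms it: the orange torch stands lens down in the right-hand (−y) socket, black tail up, tail centre at about top (441,232). The vise pose fits its constraints: clip distance 80.2 mm (should be 80), clip height 123 mm, yaw −12.7°. The weld bead runs from top (255,157) to (293,166).

```bash
cat >> h.py <<'E'
yaw=np.radians(-12.7); xv=np.array([np.cos(yaw),np.sin(yaw),0]); yv=np.array([-np.sin(yaw),np.cos(yaw),0]); zv=np.array([0,0,1.])
wm=np.array([.6937,.0706,.07]); av=(zv-xv)/2**.5
def delta(p,R=None):
    from scipy.spatial.transform import Rotation as Ro
    s=ctrl.observe(); R0=np.array(s["eef_rot"])
    print("travel cm",R0.T@(np.array(p)-s["tool_pos"])*100, "twist", Ro.from_matrix(R0.T@R).as_rotvec(degrees=True) if R is not None else "")
Rdown=np.column_stack([-xv,yv,-zv])
E
python3 - <<'E'
from h import *
im=cv2.imread("pics/top0.png")
hsv=cv2.cvtColor(im,cv2.COLOR_BGR2HSV)
m=(hsv[222:246,425:452,2]<60).astype(np.uint8); n,l,st,ce=cv2.connectedComponentsWithStats(m)
k=1+np.argmax(st[1:,4]); print(st[k],ce[k]+[425,222],onz("top",ce[k]+[425,222],.122))
print("scene tail",onz("scene",(140+173/5,135+112/5),.122))
delta([.505,-.349,.2],Rdown)
E
```

```text
[10  5 11 10 88] [440.3068 231.25  ] [ 0.507  -0.3453  0.122 ]
scene tail [ 0.5045 -0.3484  0.122 ]
travel cm [-39.7014  20.6773   2.6553] twist [ 0.0028  0.0005 27.7552]
```

Call:
{"fn": "drive_tool", "kwargs": {"deltas": [{"travel": [-2, 1, 0.1], "twist": [0, 0, 2], "hand": 0.7}, {"travel": [-5.5, 3, 0.4], "twist": [0, 0, 5], "hand": 0.7}, {"travel": [-9.5, 5, 0.7], "twist": [0, 0, 8], "hand": 0.7}, {"travel": [-13.5, 7, 1], "twist": [0, 0, 11], "hand": 0.7}, {"travel": [-17.5, 9.1, 1.3], "twist": [0, 0, 14], "hand": 0.7}, {"travel": [-21.5, 11.2, 1.6], "twist": [0, 0, 17], "hand": 0.7}, {"travel": [-25.5, 13.3, 1.9], "twist": [0, 0, 20], "hand": 0.7}, {"travel": [-29.5, 15.4, 2.2], "twist": [0, 0, 22.5], "hand": 0.7}, {"travel": [-33.5, 17.5, 2.4], "twist": [0, 0, 25], "hand": 0.7}, {"travel": [-36.5, 19, 2.5], "twist": [0, 0, 27], "hand": 0.7}, {"travel": [-38.7, 20.2, 2.6], "twist": [0, 0, 27.75], "hand": 0.7}, {"travel": [-39.7, 20.7, 2.6], "twist": [0, 0, 27.75], "hand": 0.7}, {"travel": [-39.7, 20.7, 2.6], "twist": [0, 0, 27.75], "hand": 0.7}, {"travel": [-39.7, 20.7, 2.6], "twist": [0, 0, 27.75], "hand": 0.7}], "newtons": 35}}

```text
time_s: 2.85
tool_pos: [0.5046, -0.349, 0.2006]
eef_rot: [[-0.976, 0.219, -0.0], [0.219, 0.976, -0.0], [0.0, -0.0, -1.0]]
ft_force: [-0.3, 0.7, 0.3]
gripper_width: 0.0612
gripper_force: 0.0
```

```bash
python3 - <<'E'
from h import *
ci=camera_info("wrist"); im=snapshot("wrist"); cv2.imwrite("pics/w1.png",im)
print(ctrl.observe()["time_s"])
print("wrist cam",-np.array(ci["R"]).T@ci["t"])
for n in("torch","nut_driver"): print(n,[(np.round(p["score"],2),p["xy"],onz("wrist",p["xy"],.005,ci)) for p in place_of(n,"wrist")[:3]])
hsv=cv2.cvtColor(im,cv2.COLOR_BGR2HSV)
m=cv2.inRange(hsv,(3,150,90),(16,255,255)); n,l,st,ce=cv2.connectedComponentsWithStats(m); 
for k in np.argsort(-st[1:,4])[:3]+1: print(st[k],ce[k])
delta([.505,-.348,.071],Rdown)
E
```

```text
2.9
wrist cam [ 0.4405 -0.3349  0.3579]
torch [(np.float64(0.9), [283.3, 194.2], array([ 0.5086, -0.348 ,  0.005 ])), (np.float64(0.75), [243.4, 115.0], array([ 0.414 , -0.3708,  0.005 ])), (np.float64(0.59), [214.0, 212.5], array([ 0.5118, -0.4293,  0.005 ]))]
nut_driver [(np.float64(0.76), [364.2, 178.2], array([ 0.5102, -0.2556,  0.005 ]))]
[     0      0    560    262 116367] [270.7784 112.2452]
[ 210  292  144   26 3403] [281.3024 304.553 ]
[269 184  33  31 687] [285.9374 197.3726]
travel cm [-0.0454  0.17   12.9686] twist [-0.0024  0.0032 -0.0528]
```

View pics/w1.png

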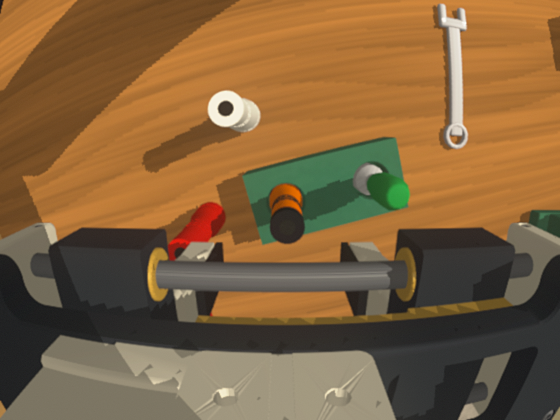

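The wrist view shows the orange torch, tail at (287,225), nearly between the fingers. The red look-alike is at (200,230) and the nut driver at (390,190), both outside them. I narrow the opening slightly, go down and grip.

Call:
{"fn": "drive_tool", "kwargs": {"deltas": [{"travel": [0, 0.3, 1], "hand": 0.55}, {"travel": [-0.1, 0.4, 3], "hand": 0.55}, {"travel": [-0.1, 0.4, 5], "hand": 0.55}, {"travel": [-0.1, 0.4, 7], "hand": 0.55}, {"travel": [-0.1, 0.4, 9], "hand": 0.55}, {"travel": [-0.1, 0.4, 10.5], "hand": 0.55}, {"travel": [-0.1, 0.4, 11.7], "hand": 0.55}, {"travel": [-0.1, 0.4, 12.5], "hand": 0.55}, {"travel": [-0.1, 0.4, 12.8], "hand": 0.55}, {"travel": [-0.1, 0.4, 12.8], "hand": 0.55}, {"travel": [-0.1, 0.4, 12.8], "hand": 0}, {"travel": [-0.1, 0.4, 12.8], "hand": 0}, {"travel": [-0.1, 0.4, 12.8], "hand": 0}, {"travel": [-0.1, 0.4, 12.8], "hand": 0}, {"travel": [-0.1, 0.4, 12.8], "hand": 0}, {"travel": [-0.1, 0.4, 12.8], "hand": 0}, {"travel": [-0.1, 0.4, 12.8], "hand": 0}, {"travel": [-0.1, 0.4, 12.8], "hand": 0}], "newtons": 35}}

```text
invalid input
```

Call:
{"fn": "drive_tool", "kwargs": {"deltas": [{"travel": [0, 0.3, 1], "twist": [0, 0, 0], "hand": 0.55}, {"travel": [-0.1, 0.4, 3], "twist": [0, 0, 0], "hand": 0.55}, {"travel": [-0.1, 0.4, 5], "twist": [0, 0, 0], "hand": 0.55}, {"travel": [-0.1, 0.4, 7], "twist": [0, 0, 0], "hand": 0.55}, {"travel": [-0.1, 0.4, 9], "twist": [0, 0, 0], "hand": 0.55}, {"travel": [-0.1, 0.4, 10.5], "twist": [0, 0, 0], "hand": 0.55}, {"travel": [-0.1, 0.4, 11.7], "twist": [0, 0, 0], "hand": 0.55}, {"travel": [-0.1, 0.4, 12.5], "twist": [0, 0, 0], "hand": 0.55}, {"travel": [-0.1, 0.4, 12.8], "twist": [0, 0, 0], "hand": 0.55}, {"travel": [-0.1, 0.4, 12.8], "twist": [0, 0, 0], "hand": 0.55}, {"travel": [-0.1, 0.4, 12.8], "twist": [0, 0, 0], "hand": 0}, {"travel": [-0.1, 0.4, 12.8], "twist": [0, 0, 0], "hand": 0}, {"travel": [-0.1, 0.4, 12.8], "twist": [0, 0, 0], "hand": 0}, {"travel": [-0.1, 0.4, 12.8], "twist": [0, 0, 0], "hand": 0}, {"travel": [-0.1, 0.4, 12.8], "twist": [0, 0, 0], "hand": 0}, {"travel": [-0.1, 0.4, 12.8], "twist": [0, 0, 0], "hand": 0}, {"travel": [-0.1, 0.4, 12.8], "twist": [0, 0, 0], "hand": 0}, {"travel": [-0.1, 0.4, 12.8], "twist": [0, 0, 0], "hand": 0}], "newtons": 35}}

```text
time_s: 4.8
tool_pos: [0.5071, -0.3452, 0.073]
eef_rot: [[-0.976, 0.22, 0.001], [0.22, 0.976, -0.0], [-0.001, -0.0, -1.0]]
ft_force: [-0.3, 0.7, 5.2]
gripper_width: 0.0248
gripper_force: 35.0
```

Call:
{"fn": "drive_tool", "kwargs": {"deltas": [{"travel": [0, 0, -0.5], "twist": [0, 0, 0], "hand": 0}, {"travel": [0, 0, -1.5], "twist": [0, 0, 0], "hand": 0}, {"travel": [0, 0, -3], "twist": [0, 0, 0], "hand": 0}, {"travel": [0, 0, -4.5], "twist": [0, 0, 0], "hand": 0}, {"travel": [0, 0, -6], "twist": [0, 0, 0], "hand": 0}, {"travel": [0, 0, -8], "twist": [0, 0, 0], "hand": 0}, {"travel": [0, 0, -10], "twist": [0, 0, 0], "hand": 0}, {"travel": [0, 0, -12], "twist": [0, 0, 0], "hand": 0}, {"travel": [0, 0, -14], "twist": [0, 0, 0], "hand": 0}, {"travel": [0, 0, -16], "twist": [0, 0, 0], "hand": 0}, {"travel": [0, 0, -17.5], "twist": [0, 0, 0], "hand": 0}, {"travel": [0, 0, -18.5], "twist": [0, 0, 0], "hand": 0}, {"travel": [0, 0, -19], "twist": [0, 0, 0], "hand": 0}, {"travel": [0, 0, -19], "twist": [0, 0, 0], "hand": 0}]}}

```text
time_s: 6.2
tool_pos: [0.5068, -0.3451, 0.263]
eef_rot: [[-0.976, 0.22, 0.001], [0.22, 0.976, -0.0], [-0.001, 0.0, -1.0]]
ft_force: [-0.4, -0.7, -0.9]
gripper_width: 0.0248
gripper_force: 35.0
```

```bash
python3 - <<'E'
from h import *
for c in("scene","top"):
    im=snapshot(c); cv2.imwrite(f"pics/{c}1.png",im)
    print(c,[(np.round(p["score"],2),p["xy"],onz(c,p["xy"],.197)) for p in place_of("torch",c)[:4]])
s=ctrl.observe();p=np.array(s["tool_pos"]);R=np.array(s["eef_rot"]);print(p,s["time_s"],s["ft_force"],proj("scene",p-[0,0,.066]),proj("top",p-[0,0,.066]))
x,y=proj("scene",p).astype(int); a=cv2.resize(cv2.imread("pics/scene1.png")[y-50:y+50,x-50:x+50],None,fx=4,fy=4,interpolation=2); x,y=proj("top",p).astype(int)
b=cv2.resize(cv2.imread("pics/top1.png")[y-50:y+50,x-50:x+50],None,fx=4,fy=4,interpolation=2)
cv2.imwrite("pics/c2.png",np.hstack([a,b]))
T=wm-.04*yv+.121*av; Rl=np.column_stack([-(xv+zv)/2**.5, yv,-av]); print("det",np.linalg.det(Rl))
delta(T,Rl); delta(T+.06*av,Rl)
E
```

```text
scene [(np.float64(0.97), [168.3, 137.1], array([ 0.5289, -0.3403,  0.197 ])), (np.float64(0.86), [190.7, 175.9], array([ 0.6772, -0.1687,  0.197 ])), (np.float64(0.57), [151.2, 191.6], array([ 0.7738, -0.2096,  0.197 ]))]
top [(np.float64(0.68), [272.3, 160.9], array([0.658 , 0.0698, 0.197 ]))]
[ 0.5064 -0.3449  0.2616] 6.4 [ 0.0518 -0.6232 -1.7363] [171.924  133.9542] [452.3236 228.6059]
det 0.9999999999999999
travel cm [-0.6015 40.6474 10.6132] twist [  0.0194 -45.0922  -0.006 ]
travel cm [ 3.6479 40.649   6.3774] twist [  0.0194 -45.0922  -0.006 ]
```

View pics/c2.png

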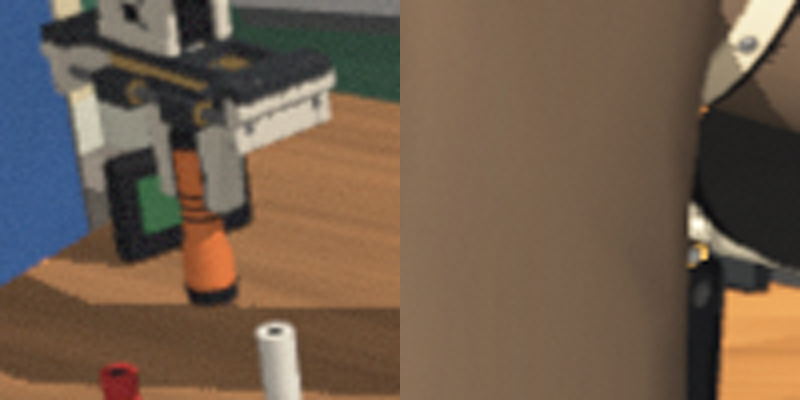

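The torch hangs in the fingers, lens down at crop (212,293). I compare its axis with the expected one.

```bash
python3 - <<'E'
from h import *
s=ctrl.observe();p=np.array(s["tool_pos"]);R=np.array(s["eef_rot"])
o=proj("scene",p).astype(int)-50
f=lambda u,v:np.array([u,v])/4+o
for d in (-.066,-.03,0,.019,.05): print(d,(proj("scene",p+[0,0,d])-o)*4)
im=cv2.imread("pics/scene1.png");h=cv2.cvtColor(im,cv2.COLOR_BGR2HSV)
m=cv2.inRange(h,(3,150,90),(16,255,255)); 
for v in range(150,300,10):
    r=int(round(v/4+o[1])); c=np.nonzero(m[r,o[0]+38:o[0]+65])[0]
    if len(c): print((r-o[1])*4,(c.min()+38)*4,(c.max()+39)*4,(c.min()+c.max()+77)*2)
E
```

```text
-0.066 [215.696 291.817]
-0.03 [208.9671 242.8124]
0 [203.2108 200.8916]
0.019 [199.4928 173.8147]
0.05 [193.3021 128.7302]
160 176 196 186
172 176 200 188
180 180 200 190
188 180 200 190
200 180 204 192
212 184 212 198
220 184 224 204
228 184 224 204
240 184 228 206
252 180 236 208
260 184 236 210
268 184 236 210
280 188 236 212
```

The lens is within a pixel of where it was predicted, so the torch sits straight in the grip. I carry it over while leaning it, stopping at a standoff point.

Call:
{"fn": "drive_tool", "kwargs": {"deltas": [{"travel": [0, 1, 0], "twist": [0, 0, 0], "hand": 0}, {"travel": [0, 3, 0], "twist": [0, -2, 0], "hand": 0}, {"travel": [0.2, 6, 0.4], "twist": [0, -5, 0], "hand": 0}, {"travel": [0.5, 9, 0.8], "twist": [0, -9, 0], "hand": 0}, {"travel": [0.8, 12, 1.4], "twist": [0, -13, 0], "hand": 0}, {"travel": [1.1, 15, 2], "twist": [0, -17, 0], "hand": 0}, {"travel": [1.4, 18, 2.6], "twist": [0, -21, 0], "hand": 0}, {"travel": [1.7, 21, 3.2], "twist": [0, -25, 0], "hand": 0}, {"travel": [2, 24, 3.8], "twist": [0, -29, 0], "hand": 0}, {"travel": [2.3, 27, 4.4], "twist": [0, -33, 0], "hand": 0}, {"travel": [2.6, 30, 5], "twist": [0, -37, 0], "hand": 0}, {"travel": [2.9, 33, 5.5], "twist": [0, -40, 0], "hand": 0}, {"travel": [3.2, 36, 6], "twist": [0, -43, 0], "hand": 0}, {"travel": [3.5, 38.5, 6.3], "twist": [0, -44.5, 0], "hand": 0}, {"travel": [3.6, 40, 6.4], "twist": [0, -45, 0], "hand": 0}, {"travel": [3.6, 40.6, 6.4], "twist": [0, -45, 0], "hand": 0}, {"travel": [3.6, 40.6, 6.4], "twist": [0, -45, 0], "hand": 0}, {"travel": [3.6, 40.6, 6.4], "twist": [0, -45, 0], "hand": 0}, {"travel": [3.6, 40.6, 6.4], "twist": [0, -45, 0], "hand": 0}]}}

```text
time_s: 8.3
tool_pos: [0.5454, -0.023, 0.3026]
eef_rot: [[-0.747, 0.174, 0.641], [0.137, 0.985, -0.108], [-0.65, 0.007, -0.76]]
ft_force: [-0.1, 0.4, -1.3]
gripper_width: 0.0246
gripper_force: 35.0
```

```bash
python3 - <<'E'
from h import *
ci=camera_info("wrist"); im=snapshot("wrist"); cv2.imwrite("pics/w2.png",im); sc=snapshot("scene"); cv2.imwrite("pics/scene2.png",sc)
for n in("weld_mid","weld_yellow","weld_blue"): print(n,[(np.round(q["score"],2),q["xy"],onz("wrist",q["xy"],.07,ci)) for q in place_of(n,"wrist")[:2]])
s=ctrl.observe();p=np.array(s["tool_pos"]);R=np.array(s["eef_rot"]);print(p,s["time_s"],wm,wm-.04*yv,wm+.04*yv)
print("lens pred",proj("scene",p+R[:,2]*.066),proj("scene",p))
cv2.imwrite("pics/c3.png",np.hstack([cv2.resize(im,(480,360)),cv2.resize(sc[160:280,210:317],(320,360),interpolation=2)]))
T=wm-.04*yv+.121*av; Rl=np.column_stack([-(xv+zv)/2**.5, yv,-av]); delta(T,Rl)
E
```

```text
weld_mid [(np.float64(0.71), [369.7, 144.9], array([0.6972, 0.0701, 0.07  ]))]
weld_yellow []
weld_blue []
[ 0.5456 -0.0229  0.3026] 8.55 [0.6937 0.0706 0.07  ] [0.6849 0.0316 0.07  ] [0.7025 0.1096 0.07  ]
lens pred [259.806  150.4432] [270.3045 124.1739]
travel cm [ 6.3872  8.0823 13.9661] twist [ 2.1208 -4.449   1.6957]
```

View pics/c3.png

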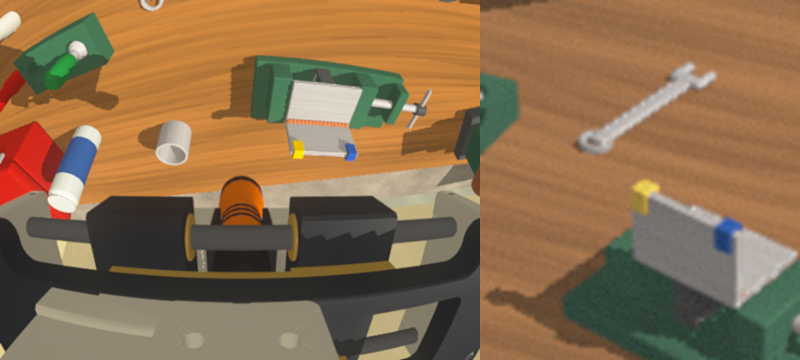

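The view shows the torch over the vise and still short of the standoff, because the arm was slower than my rows. The wrist's weld_mid reading agrees with my estimate within 4 mm. I check the joints and the remaining delta.

```bash
python3 - <<'E'
from h import *
s=ctrl.observe();print(s["q"],s["joint_vel"],s["tool_pos"])
T=wm-.04*yv+.121*av; Rl=np.column_stack([-(xv+zv)/2**.5, yv,-av]); delta(T+.06*av,Rl)
E
```

```text
[  21.5639  -16.1553  -58.2212   60.3838  -22.7325 -173.6028] [ 0.1062 -0.0849  0.0701 -0.0466 -0.0549 -0.0041] [ 0.5456 -0.0229  0.3026]
travel cm [6.8492 8.311  7.9883] twist [ 2.1208 -4.449   1.6957]
```

Joints 3 and 6 ran into their limits, so the tool's spin about its own axis is badly chosen. The torch's yaw is free, so I can spin it back. I take a few more states while doing that, so I can fit a kinematic model and pick a good spin and lean.

Call:
{"fn": "drive_tool", "kwargs": {"deltas": [{"travel": [0, 0, 0], "twist": [0, 2, -6], "hand": 0}, {"travel": [0, 0, 0], "twist": [0, 5, -13], "hand": 0}, {"travel": [0, 0, 0], "twist": [0, 8, -20], "hand": 0}, {"travel": [0, 0, 0], "twist": [0, 11, -28], "hand": 0}, {"travel": [0, 0, 0], "twist": [0, 14, -36], "hand": 0}, {"travel": [0, 0, 0], "twist": [0, 15, -40], "hand": 0}, {"travel": [0, 0, 0], "twist": [0, 15, -40], "hand": 0}]}}

```text
time_s: 9.25
tool_pos: [0.5462, -0.0221, 0.3028]
eef_rot: [[-0.812, -0.398, 0.427], [-0.501, 0.851, -0.158], [-0.301, -0.342, -0.89]]
ft_force: [-0.3, 0.6, -2.0]
gripper_width: 0.0249
gripper_force: 35.0
```

```bash
cat > log.py <<'E'
import json,os
from workcell import ctrl
L=json.load(open("log.json")) if os.path.exists("log.json") else [[[-58.436,20.546,.682,0,-70.136,-16.507],[0.1753,-0.6518,0.2266],[[-0.9657,-0.2598,0],[-0.2598,0.9657,0],[0,0,-1]]],[[21.5639,-16.1553,-58.2212,60.3838,-22.7325,-173.6028],[0.5456,-0.0229,0.3026],[[-0.747,0.174,0.641],[0.137,0.985,-0.108],[-0.65,0.007,-0.76]]]]
s=ctrl.observe(); L.append([[float(x) for x in s["q"]],[float(x) for x in s["tool_pos"]],[[float(x) for x in r] for r in s["eef_rot"]]]); json.dump(L,open("log.json","w")); print(s["time_s"],[[round(float(x),3) for x in v] for v in (s["q"],s["tool_pos"])],s["eef_rot"])
E
python3 log.py
```

```text
9.25 [[31.092, -9.477, -39.88, 29.665, -45.902, -111.046], [0.546, -0.022, 0.303]] [[-0.81178582 -0.39825647  0.42707795]
 [-0.50050084  0.85128703 -0.15750969]
 [-0.30083667 -0.34161701 -0.89039043]]
```

Call:
{"fn": "drive_tool", "kwargs": {"deltas": [{"travel": [0, 0, -0.5], "twist": [2, 0, -6], "hand": 0}, {"travel": [0, 0, -1.5], "twist": [4, 0, -13], "hand": 0}, {"travel": [0, 0, -2.5], "twist": [6, 0, -20], "hand": 0}, {"travel": [0, 0, -3], "twist": [8, 0, -28], "hand": 0}, {"travel": [0, 0, -3], "twist": [10, 0, -34], "hand": 0}, {"travel": [0, 0, -3], "twist": [10, 0, -36], "hand": 0}, {"travel": [0, 0, -3], "twist": [10, 0, -36], "hand": 0}]}}

```text
time_s: 9.95
tool_pos: [0.5321, -0.0183, 0.3292]
eef_rot: [[-0.449, -0.72, 0.529], [-0.894, 0.361, -0.266], [0.001, -0.592, -0.806]]
ft_force: [0.2, 0.3, -1.0]
gripper_width: 0.0248
gripper_force: 35.0
```

```bash
python3 log.py
```

```text
9.95 [[36.924, -13.957, -48.41, 45.827, -47.737, -93.013], [0.532, -0.018, 0.329]] [[-0.44851229 -0.72042472  0.52898483]
 [-0.89377597  0.36078394 -0.26645725]
 [ 0.00111316 -0.59230328 -0.80571433]]
```

```bash
cat > kin.py <<'E'
import numpy as np, json, itertools
from scipy.spatial.transform import Rotation as Ro
from scipy.optimize import least_squares
E=lambda a,d:Ro.from_euler(a,d,degrees=True).as_matrix()
def chain(q,s,R0):
    A1=E('z',q[0]);A2=A1@E('y',s[0]*q[1]);A3=A2@E('y',s[1]*q[2]);A4=A3@E('x',s[2]*q[3]);A5=A4@E('y',s[3]*q[4]);A6=A5@E('x',s[4]*q[5])
    return A1,A2,A3,A4,A5,A6@R0
E
python3 - <<'E'
from kin import *
L=json.load(open("log.json")); L=[(q,np.array(p),np.array(R)) for q,p,R in L]
best=[]
for s in itertools.product((1,-1),repeat=5):
    R0=chain(L[0][0],s,np.eye(3))[-1].T@L[0][2]
    e=[np.degrees(Ro.from_matrix(chain(q,s,R0)[-1].T@R).magnitude()) for q,p,R in L[1:]]
    best.append((max(e),s,e,R0))
best.sort(key=lambda x:x[0])
for b in best[:3]: print(b)
s,R0=best[0][1],best[0][3]
rows=[];rhs=[]
for q,p,R in L:
    A1,A2,A3,A4,A5,A6=chain(q,s,R0)
    rows.append(np.column_stack([A1[:,0],A1[:,1],A1[:,2],A2[:,2],A3[:,0],A3[:,2],A4[:,1],A4[:,2],A5[:,0],A5[:,2]])); rhs.append(p)
A=np.vstack(rows);b=np.concatenate(rhs)
n=["a1","b","h","a2","x3","z3","y4","z4","x5","z5"]
for sel in (range(10),[0,1,2,3,4,5,8],[0,2,3,4,5,6,8],[0,1,2,3,4,5,6,8],[0,2,3,4,5,8]):
    x,_,rk,sv=np.linalg.lstsq(A[:,list(sel)],b,rcond=1e-6); print([(n[i],round(v,4)) for i,v in zip(sel,x)],"res mm",1e3*np.abs(A[:,list(sel)]@x-b).max(),rk,sv[-1])
E
```

```text
(np.float64(0.01785689153121235), (1, -1, -1, -1, -1), [np.float64(0.01785689153121235), np.float64(0.0006362026305584323), np.float64(0.000636202630549433)], array([[-7.64136120e-17, -1.21901524e-16,  1.00000000e+00],
       [-1.00003626e+00, -1.11042333e-05, -3.98814099e-17],
       [ 1.11042333e-05, -1.00003626e+00, -1.34577005e-16]]))
(np.float64(46.28960414633803), (1, 1, 1, 1, 1), [np.float64(46.28960414633803), np.float64(5.133601722176529), np.float64(41.81080113960636)], array([[-0.18675154, -0.63020558, -0.75365517],
       [-0.98014856,  0.06710129,  0.18675176],
       [-0.06712077,  0.77357021, -0.63018066]]))
(np.float64(62.419610769585596), (-1, -1, -1, -1, -1), [np.float64(48.03908094822308), np.float64(49.60890720053794), np.float64(62.419610769585596)], array([[-0.18675154, -0.63020558,  0.75365517],
       [-0.98014856,  0.06710129, -0.18675176],
       [ 0.06712077, -0.77357021, -0.63018066]]))
[('a1', np.float64(0.0003)), ('b', np.float64(-0.0001)), ('h', np.float64(0.1986)), ('a2', np.float64(0.6016)), ('x3', np.float64(0.4634)), ('z3', np.float64(0.0)), ('y4', 
[... 437 characters left out ...]
, np.float64(0.1986)), ('a2', np.float64(0.6016)), ('x3', np.float64(0.4637)), ('z3', np.float64(0.0002)), ('y4', np.float64(-0.1918)), ('x5', np.float64(0.378))] res mm 0.02821380499875778 7 0.05866760388742339
[('a1', np.float64(0.0001)), ('b', np.float64(-0.0001)), ('h', np.float64(0.1983)), ('a2', np.float64(0.6016)), ('x3', np.float64(0.4633)), ('z3', np.float64(0.0003)), ('y4', np.float64(-0.1917)), ('x5', np.float64(0.378))] res mm 0.010715233094482635 8 0.0448444098762968
[('a1', np.float64(0.1113)), ('h', np.float64(0.6817)), ('a2', np.float64(0.5919)), ('x3', np.float64(0.4156)), ('z3', np.float64(-0.185)), ('x5', np.float64(0.6824))] res mm 163.41019093361027 6 0.05920173144418968
```

The model fits to 0.02 mm: an arm with a 0.19 m sideways wrist offset. Next I solve IK along the weld over spin and lean, looking for joint margin.

```bash
cat >> kin.py <<'E'
S=(1,-1,-1,-1,-1); R00=np.array([[0,0,1.],[-1,0,0],[0,-1,0]])
lo=np.array([-176.03,-82.01,-58.28,-173.87,-174.79,-173.66]);hi=np.array([176.03,121.73,71.71,95.51,-.11,173.66])
def fk(q):
    A1,A2,A3,A4,A5,A6=chain(q,S,R00)
    return .1986*A1[:,2]+.6016*A2[:,2]+.4636*A3[:,0]-.1917*A4[:,1]+.378*A5[:,0],A6
def ik(p,R,q0,m=3):
    f=lambda q:(lambda a,B:np.r_[(a-p)*10,Ro.from_matrix(B.T@R).as_rotvec()])(*fk(q))
    r=least_squares(f,np.clip(q0,lo+m+.5,hi-m-.5),bounds=(lo+m,hi-m)); return r.x,np.abs(r.fun).max()
E
cat > plan.py <<'E'
from h import *; from kin import *
rng=np.random.default_rng(1)
def pose(off,lean,spin,dist=.055):
    a=np.cos(np.radians(lean))*zv-np.sin(np.radians(lean))*xv
    R=np.column_stack([np.cross(yv,-a),yv,-a])@E('z',spin); return wm+off*yv+(dist+.066)*a,R
E
python3 - <<'E'
from plan import *
qc=np.array(ctrl.observe()["q"])
out=[]
for lean in (38,45,52):
  for spin in range(-180,180,20):
    for k in range(4):
        q0=qc if k==0 else rng.uniform(lo+5,hi-5)
        q,e=ik(*pose(-.04,lean,spin),q0)
        if e<1e-4:
            q2,e2=ik(*pose(.04,lean,spin),q)
            if e2<1e-4: out.append((min(np.r_[q-lo,hi-q,q2-lo,hi-q2]),min(-q[4],-q2[4]),lean,spin,np.round(q),np.round(q2)))
out.sort(key=lambda x:-x[0])
for o in out[:25]: print(*o)
E
python3 - <<'E'
from plan import *
s=ctrl.observe(); print(fk(s["q"])[0]-s["tool_pos"],np.abs(fk(s["q"])[1]-s["eef_rot"]).max())
for off in(-.04,.04):
 for lean in (34,38,45,52):
  for dist in (.045,.07):
   res=[]
   for spin in range(-180,180,30):
    for k in range(3):
        q,e=ik(*pose(off,lean,spin,dist),rng.uniform(lo+5,hi-5),.5); res.append((e,spin,np.round(q)))
   print(off,lean,dist,*min(res,key=lambda x:x[0]))
E
```

```text
[-0.0001  0.     -0.0002] 4.440892098500626e-16
-0.04 34 0.045 0.029075369282028658 -150 [ 10.   5. -57.  95. -13. -55.]
-0.04 34 0.07 0.006492459362755538 -60 [  12.    2.  -58.   92.  -14. -143.]
-0.04 38 0.045 0.0669307429506332 120 [ -14.    4.  -44. -173.   -1.  -36.]
-0.04 38 0.07 0.07166453060958744 -150 [ 17.   2. -58.  85. -18. -51.]
-0.04 45 0.045 4.767020111984266e-14 -120 [ -14.    4.  -47. -171.   -7. -158.]
-0.04 45 0.07 0.0019636400486579193 120 [ -13.    1.  -45. -164.   -1.  -45.]
-0.04 52 0.045 0.008888052054690657 -150 [ -15.    7.  -56. -173.  -25. -124.]
-0.04 52 0.07 0.005600273175869983 -60 [ -15.    3.  -57. -173.  -22.  145.]
0.04 34 0.045 0.0016699937617571578 90 [ 19.   8. -54.  95. -17.  57.]
0.04 34 0.07 1.1102230246251565e-15 60 [ 25.   5. -54.  83. -20.  95.]
0.04 38 0.045 0.05347364504615478 -180 [ 21.   8. -55.  95. -21. -35.]
0.04 38 0.07 0.028096799072793888 90 [ 22.   5. -56.  95. -21.  55.]
0.04 45 0.045 0.07082859312399158 120 [  -6.    7.  -40. -165.   -1.  -50.]
0.04 45 0.07 0.06625715412431893 -60 [  -6.    4.  -45. -173.   -3.  139.]
0.04 52 0.045 0.08862985209798815 120 [  -8.    9.  -52. -173.  -22.  -39.]
0.04 52 0.07 0.08836946764737413 120 [  -7.    6.  -53. -173.  -20.  -40.]
```

As gripped (tool parallel to the torch), nominal aim is barely reachable. I check how much margin the allowed tolerances give, and compare that with regripping at an angle after putting the torch back in its socket.

```bash
cat >> plan.py <<'E'
# free-pose optimiser: torch axis in tool frame tilted by tau about tool y; grasp point 19 mm behind TCP, lens 85 mm from grasp (gl)
def lens(q,tau,gl=.085):
    p,R=fk(q); d=R@np.array([np.sin(np.radians(tau)),0,np.cos(np.radians(tau))]) # shine dir
    return p-R[:,2]*.019+d*gl, d
def solve(off,tau,q0,m=3,lim=(36,54),az=7,aim=.004,dr=(.045,.065),prev=None):
    w=wm+off*yv; h=lambda v,a,b:max(v-b,0)-max(a-v,0)
    def f(q):
        l,d=lens(q,tau); r=w-l; dist=r@d; e=r-dist*d
        ln=np.degrees(np.arccos(np.clip(-d[2],-1,1))); sq=np.degrees(np.arcsin(np.clip(d@yv,-1,1)))
        o=[h(dist,*dr)*100,max(np.linalg.norm(e)-aim,0)*100,h(ln,*lim)/5,h(sq,-az,az)/5,max(0,-(d@xv))*10]
        return np.r_[o,1e-4*(q-prev) if prev is not None else 1e-5*(q-q0)]
    r=least_squares(f,np.clip(q0,lo+m+.5,hi-m-.5),bounds=(lo+m,hi-m)); q=r.x
    l,d=lens(q,tau); R=w-l
    return q,np.abs(r.fun[:5]).max(),dict(lean=np.degrees(np.arccos(-d[2])),sq=np.degrees(np.arcsin(d@yv)),dist=R@d,aim=np.linalg.norm(R-(R@d)*d))
E
python3 - <<'E'
from plan import *
qc=np.array(ctrl.observe()["q"])
for tau in (0,15,25,35,-25):
  out=[]
  for k in range(30):
    q0=qc if k==0 else rng.uniform(lo+5,hi-5)
    m=3
    qa,ea,ia=solve(-.04,tau,q0,m=m)
    if ea>1e-3: continue
    qb,eb,ib=solve(.04,tau,qa,m=m,prev=qa)
    if eb>1e-3: continue
    out.append((min(np.r_[qa-lo,hi-qa,qb-lo,hi-qb]),np.round(qa),np.round(qb),ia,ib))
  out.sort(key=lambda x:-x[0]); print("tau",tau,len(out))
  for o in out[:4]: print(np.round(o[0],1),o[1],o[2],{k:round(float(v),3) for k,v in o[3].items()},{k:round(float(v),3) for k,v in o[4].items()},"tool z",np.round(fk(o[1])[1][:,2],2))
E
```

```text
tau 0 4
11.2 [ -19.    7.  -46. -141.  -20.  152.] [  -9.    4.  -46. -158.  -11.  152.] {'lean': 54.0, 'sq': 7.0, 'dist': 0.045, 'aim': 0.004} {'lean': 50.234, 'sq': 7.0, 'dist': 0.065, 'aim': 0.004} tool z [ 0.81 -0.05 -0.59]
10.0 [ -20.    7.  -47. -144.  -21.  -40.] [  -9.    4.  -45. -157.  -10.  -40.] {'lean': 54.0, 'sq': 6.701, 'dist': 0.045, 'aim': 0.004} {'lean': 49.996, 'sq': 7.0, 'dist': 0.065, 'aim': 0.004} tool z [ 0.81 -0.07 -0.58]
9.9 [ -19.    6.  -46. -140.  -19.  119.] [  -9.    4.  -45. -156.  -10.  119.] {'lean': 54.0, 'sq': 7.0, 'dist': 0.045, 'aim': 0.004} {'lean': 49.966, 'sq': 7.0, 'dist': 0.065, 'aim': 0.004} tool z [ 0.8  -0.06 -0.59]
6.4 [ -15.    4.  -42. -132.  -12.   25.] [  -7.    7.  -41. -152.   -6.   25.] {'lean': 53.082, 'sq': 7.0, 'dist': 0.051, 'aim': 0.004} {'lean': 48.48, 'sq': 7.0, 'dist': 0.046, 'aim': 0.004} tool z [ 0.79 -0.05 -0.61]
tau 15 13
22.9 [ 21.   5. -33.  -0. -25.  31.] [ 29.   9. -35.  11. -23.  20.] {'lean': 36.0, 'sq': 7.0, 'dist': 0.055, 'aim': 0.004} {'lean': 36.0, 'sq': 7.0, 'dist': 0.045, 'aim': 0.004} tool z [ 0.42  0.16 -0
[... 2519 characters left out ...]
': 0.004} tool z [ 0.22  0.17 -0.96]
29.6 [  39.   17.  -29.   32.  -58. -126.] [  42.   18.  -27.   31.  -56. -125.] {'lean': 36.0, 'sq': -7.0, 'dist': 0.065, 'aim': 0.004} {'lean': 36.0, 'sq': -1.406, 'dist': 0.065, 'aim': 0.004} tool z [ 0.17 -0.44 -0.88]
29.1 [  39.   18.  -29.   33.  -58. -125.] [  43.   22.  -26.   35.  -59. -125.] {'lean': 36.0, 'sq': -7.0, 'dist': 0.065, 'aim': 0.004} {'lean': 36.547, 'sq': -6.074, 'dist': 0.045, 'aim': 0.004} tool z [ 0.17 -0.46 -0.87]
26.7 [  30.   10.  -32.   22.  -45. -115.] [  35.   14.  -27.   20.  -46. -121.] {'lean': 36.0, 'sq': 7.0, 'dist': 0.065, 'aim': 0.004} {'lean': 36.0, 'sq': 7.0, 'dist': 0.051, 'aim': 0.004} tool z [ 0.21 -0.19 -0.96]
```

With the torch tilted about 25–30° in the grip, every joint has 30° or more of margin. I will put the torch back in its socket (same pose as before) and regrip with the tool tilted in the world x-z plane. First I check that plan's IK and the way back.

```bash
cat >> plan.py <<'E'
def grasp(tau,h=.095,yaw=0,c=(.5065,-.3455)):   # tool pose gripping the upright torch, tool pointing inward by tau
    t=np.radians(tau); y=np.array([-np.sin(np.radians(yaw)),np.cos(np.radians(yaw)),0]); x=np.array([y[1],-y[0],0])
    z=np.array([0,0,-1])*np.cos(t)-x*np.sin(t); R=np.column_stack([np.cross(y,z),y,z]); return np.r_[c,h]+.019*z,R
def weld(off,lean,tau,dist=.055,gl=.09):
    a=np.radians(lean); d=np.sin(a)*xv-np.cos(a)*zv; b=a-np.radians(tau); z=np.sin(b)*xv-np.cos(b)*zv
    R=np.column_stack([np.cross(yv,z),yv,z]); return wm+off*yv-(dist+gl)*d+.019*z,R
E
python3 - <<'E'
from plan import *
qc=np.array(ctrl.observe()["q"]); Rd=Rdown
q1,e=ik(np.array([.5068,-.3451,.263]),Rd,qc); print("return",np.round(q1),e)
for tau in(20,25,30):
  p,R=grasp(tau); q=q1
  for nm,(P,Q) in dict(above=(p+[0,0,.12],R),grasp=(p,R),y=weld(-.04,45,tau),m=weld(0,45,tau),b=weld(.04,45,tau),ys=weld(-.04,45,tau,.12)).items():
    q,e=ik(P,Q,q); print(tau,nm,np.round(P,3),np.round(q),"err %.1e"%e,"margin",np.round(min(np.r_[q-lo,hi-q]),1))
delta([.5069,-.3451,.263],Rd)
E
```

```text
return [-16.  14.  -4.  -0. -72. -87.] 1.1579626146840383e-12
20 above [ 0.5   -0.346  0.197] [-13.  26.   1.   5. -84. -78.] err 9.7e-12 margin 59.2
20 grasp [ 0.5   -0.346  0.077] [-13.  32.  -6.   5. -71. -79.] err 2.8e-15 margin 51.8
20 y [0.593 0.052 0.155] [  29.    5.  -50.   44.  -23. -171.] err 1.1e-02 margin 3.0
20 m [0.602 0.091 0.155] [  33.    6.  -46.   41.  -26. -171.] err 2.5e-02 margin 3.0
20 b [0.61  0.13  0.155] [  37.    8.  -43.   38.  -28. -171.] err 3.8e-02 margin 3.0
20 ys [0.548 0.062 0.201] [  36.   -3.  -49.   37.  -32. -169.] err 5.0e-11 margin 5.1
25 above [ 0.498 -0.346  0.198] [-13.  29.   4.   5. -89. -78.] err 1.9e-10 margin 61.8
25 grasp [ 0.498 -0.346  0.078] [-13.  35.  -3.   6. -76. -80.] err 1.3e-09 margin 54.8
25 y [0.591 0.053 0.155] [  31.    6.  -42.   28.  -30. -157.] err 5.5e-12 margin 16.1
25 m [0.6   0.092 0.155] [  34.    8.  -41.   29.  -31. -161.] err 2.1e-14 margin 13.0
25 b [0.609 0.131 0.155] [  37.   10.  -38.   29.  -32. -164.] err 3.8e-09 margin 9.8
25 ys [0.546 0.063 0.201] [  36.   -1.  -42.   25.  -38. -157.] err 8.5e-12 margin 16.4
30 above [ 0.497 -0.346  0.199] [-12.  32.   6.   6. -94. -79.] err 5.0e-15 margin 64.3
30 grasp [ 0.497 -0.346  0.079] [-12.  38.  -1.   6. -81. -80.] err 2.7e-10 margin 57.7
30 y [0.59  0.053 0.154] [  30.    8.  -35.   17.  -37. -145.] err 1.4e-13 margin 23.8
30 m [0.598 0.092 0.154] [  33.   10.  -33.   18.  -38. -149.] err 3.3e-15 margin 24.4
30 b [0.607 0.131 0.154] [  37.   11.  -31.   18.  -39. -153.] err 3.6e-10 margin 21.1
30 ys [0.545 0.063 0.2  ] [  34.    1.  -35.   16.  -44. -148.] err 2.3e-11 margin 23.1
travel cm [30.3277 -6.0526 12.7086] twist [-30.8011  24.0027  73.3517]
```

Call:
{"fn": "drive_tool", "kwargs": {"deltas": [{"travel": [1.5, -0.3, 0.6], "twist": [-1.5, 1.2, 3.7], "hand": 0}, {"travel": [4.5, -0.9, 1.9], "twist": [-4.6, 3.6, 11], "hand": 0}, {"travel": [7.6, -1.5, 3.2], "twist": [-7.7, 6, 18.3], "hand": 0}, {"travel": [10.6, -2.1, 4.4], "twist": [-10.8, 8.4, 25.7], "hand": 0}, {"travel": [13.6, -2.7, 5.7], "twist": [-13.9, 10.8, 33], "hand": 0}, {"travel": [16.7, -3.3, 7], "twist": [-16.9, 13.2, 40.3], "hand": 0}, {"travel": [19.7, -3.9, 8.3], "twist": [-20, 15.6, 47.7], "hand": 0}, {"travel": [22.7, -4.5, 9.5], "twist": [-23.1, 18, 55], "hand": 0}, {"travel": [25.8, -5.1, 10.8], "twist": [-26.2, 20.4, 62.3], "hand": 0}, {"travel": [28.3, -5.7, 11.9], "twist": [-28.7, 22.4, 68.5], "hand": 0}, {"travel": [29.8, -6, 12.5], "twist": [-30.3, 23.6, 72.1], "hand": 0}, {"travel": [30.33, -6.05, 12.71], "twist": [-30.8, 24, 73.35], "hand": 0}, {"travel": [30.33, -6.05, 12.71], "twist": [-30.8, 24, 73.35], "hand": 0}, {"travel": [30.33, -6.05, 12.71], "twist": [-30.8, 24, 73.35], "hand": 0}, {"travel": [30.33, -6.05, 12.71], "twist": [-30.8, 24, 73.35], "hand": 0}]}}

```text
time_s: 11.45
tool_pos: [0.5079, -0.3439, 0.2645]
eef_rot: [[-0.976, 0.217, 0.001], [0.217, 0.976, -0.002], [-0.001, -0.002, -1.0]]
ft_force: [0.2, -0.3, -1.8]
gripper_width: 0.0245
gripper_force: 35.0
```

```bash
python3 - <<'E'
from plan import *
s=ctrl.observe();p=np.array(s["tool_pos"]);R=np.array(s["eef_rot"]); print(p,s["time_s"],np.round(s["q"]))
a=cv2.imread("pics/scene1.png");b=snapshot("scene"); cv2.imwrite("pics/scene3.png",b)
bx=lambda im:cv2.cvtColor(im[125:162,150:190].astype(np.uint8),cv2.COLOR_BGR2HSV)
for im in(a,b):
    m=cv2.inRange(bx(im),(3,150,90),(16,255,255)); ys,xs=np.nonzero(m); print(len(xs),xs.mean()+150,ys.mean()+125,ys.max()+125)
delta([.5071,-.3452,.073],Rdown)
E
```

```text
[ 0.5079 -0.3439  0.2645] 11.45 [-16.  13.  -4.   0. -72. -87.]
118 168.33898305084745 131.22033898305085 161
117 168.28205128205127 131.2136752136752 161
travel cm [ 0.0745 -0.1152 19.1628] twist [-0.0947  0.0713  0.1579]
```

The torch has not slipped in the grip. I lower it back into the socket and open the fingers partly.

Call:
{"fn": "drive_tool", "kwargs": {"deltas": [{"travel": [0.07, -0.1, 1], "twist": [-0.1, 0.07, 0.16], "hand": 0}, {"travel": [0.07, -0.12, 3.5], "twist": [-0.1, 0.07, 0.16], "hand": 0}, {"travel": [0.07, -0.12, 6.5], "twist": [-0.1, 0.07, 0.16], "hand": 0}, {"travel": [0.07, -0.12, 9.5], "twist": [-0.1, 0.07, 0.16], "hand": 0}, {"travel": [0.07, -0.12, 12], "twist": [-0.1, 0.07, 0.16], "hand": 0}, {"travel": [0.07, -0.12, 13.8], "twist": [-0.1, 0.07, 0.16], "hand": 0}, {"travel": [0.07, -0.12, 14.8], "twist": [-0.1, 0.07, 0.16], "hand": 0}, {"travel": [0.07, -0.12, 15.5], "twist": [-0.1, 0.07, 0.16], "hand": 0}, {"travel": [0.07, -0.12, 16.3], "twist": [-0.1, 0.07, 0.16], "hand": 0}, {"travel": [0.07, -0.12, 17.1], "twist": [-0.1, 0.07, 0.16], "hand": 0}, {"travel": [0.07, -0.12, 17.9], "twist": [-0.1, 0.07, 0.16], "hand": 0}, {"travel": [0.07, -0.12, 18.5], "twist": [-0.1, 0.07, 0.16], "hand": 0}, {"travel": [0.07, -0.12, 18.9], "twist": [-0.1, 0.07, 0.16], "hand": 0}, {"travel": [0.07, -0.12, 19.1], "twist": [-0.1, 0.07, 0.16], "hand": 0}, {"travel": [0.07, -0.12, 19.1], "twist": [-0.1, 0.07, 0.16], "hand": 0}]}}

```text
time_s: 13.0
tool_pos: [0.5069, -0.3463, 0.0731]
eef_rot: [[-0.975, 0.221, -0.001], [0.221, 0.975, 0.0], [0.001, 0.0, -1.0]]
ft_force: [0.2, 0.3, -1.6]
gripper_width: 0.0244
gripper_force: 35.0
```

Call:
{"fn": "drive_tool", "kwargs": {"deltas": [{"travel": [0, 0, 0], "twist": [0, 0, 0], "hand": 0.55}, {"travel": [0, 0, 0], "twist": [0, 0, 0], "hand": 0.55}, {"travel": [0, 0, 0], "twist": [0, 0, 0], "hand": 0.55}, {"travel": [0, 0, 0], "twist": [0, 0, 0], "hand": 0.55}, {"travel": [0, 0, -1], "twist": [0, 0, 0], "hand": 0.55}, {"travel": [0, 0, -3], "twist": [0, 0, 0], "hand": 0.55}, {"travel": [0, 0, -6], "twist": [0, 0, 0], "hand": 0.55}, {"travel": [0, 0, -9], "twist": [0, 0, 0], "hand": 0.55}, {"travel": [0, 0, -11.5], "twist": [0, 0, 0], "hand": 0.55}, {"travel": [0, 0, -12.5], "twist": [0, 0, 0], "hand": 0.55}, {"travel": [0, 0, -12.5], "twist": [0, 0, 0], "hand": 0.55}]}}

```text
time_s: 14.1
tool_pos: [0.5077, -0.3466, 0.1999]
eef_rot: [[-0.975, 0.221, 0.002], [0.221, 0.975, -0.0], [-0.002, 0.0, -1.0]]
ft_force: [0.9, -0.1, 0.2]
gripper_width: 0.0484
gripper_force: 0.0
```

```bash
python3 - <<'E'
from plan import *
s=ctrl.observe();print(s["time_s"],s["tool_pos"])
ci=camera_info("wrist"); im=snapshot("wrist"); cv2.imwrite("pics/w4.png",im); sc=snapshot("scene"); cv2.imwrite("pics/scene4.png",sc)
cv2.imwrite("pics/c4.png",np.hstack([cv2.resize(im[130:330,150:420],(480,356)),cv2.resize(sc[140:210,135:215],(320,356),interpolation=2)]))
m=(cv2.cvtColor(im,cv2.COLOR_BGR2HSV)[...,2]<45)
p,R=grasp(30); delta(p+[0,0,.12],R)
E
```

```text
14.1 [ 0.5077 -0.3466  0.1999]
travel cm [ 0.9287 -0.1669 -0.1386] twist [  3.4214  29.7616 -12.4993]
```

View pics/c4.png

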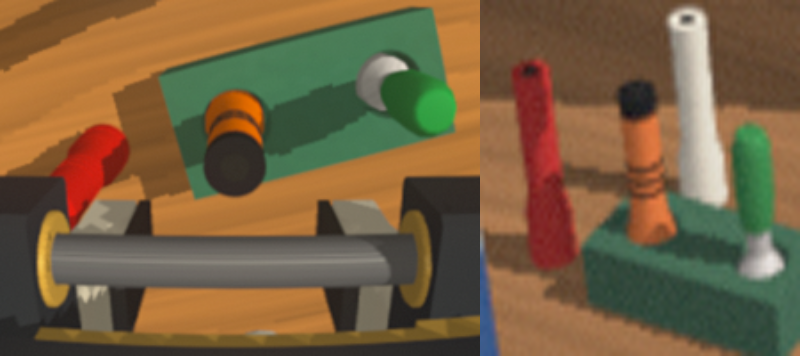

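The torch stands upright in its socket, tail centred under the open gripper. I tilt the tool 30°, go down vertically and grip at 45 N.

Call:
{"fn": "drive_tool", "kwargs": {"deltas": [{"travel": [0.2, 0, 0], "twist": [0.6, 5, -2.1], "hand": 0.55}, {"travel": [0.4, -0.1, -0.1], "twist": [1.4, 12.5, -5.2], "hand": 0.55}, {"travel": [0.7, -0.1, -0.1], "twist": [2.3, 20, -8.4], "hand": 0.55}, {"travel": [0.9, -0.2, -0.1], "twist": [3.1, 27, -11.4], "hand": 0.55}, {"travel": [0.93, -0.2, -0.1], "twist": [3.42, 29.76, -12.5], "hand": 0.55}, {"travel": [0.93, -0.2, 1], "twist": [3.42, 29.76, -12.5], "hand": 0.55}, {"travel": [0.93, -0.2, 3], "twist": [3.42, 29.76, -12.5], "hand": 0.55}, {"travel": [0.93, -0.2, 5], "twist": [3.42, 29.76, -12.5], "hand": 0.55}, {"travel": [0.93, -0.2, 7], "twist": [3.42, 29.76, -12.5], "hand": 0.55}, {"travel": [0.93, -0.2, 9], "twist": [3.42, 29.76, -12.5], "hand": 0.55}, {"travel": [0.93, -0.2, 10.5], "twist": [3.42, 29.76, -12.5], "hand": 0.55}, {"travel": [0.93, -0.2, 11.5], "twist": [3.42, 29.76, -12.5], "hand": 0.55}, {"travel": [0.93, -0.2, 11.9], "twist": [3.42, 29.76, -12.5], "hand": 0.55}, {"travel": [0.93, -0.2, 11.9], "twist": [3.42, 29.76, -12.5], "hand": 0.55}]}}

```text
time_s: 15.6
tool_pos: [0.4971, -0.3461, 0.0786]
eef_rot: [[-0.866, -0.0, -0.5], [0.0, 1.0, -0.001], [0.5, -0.001, -0.866]]
ft_force: [-0.3, 0.4, 0.5]
gripper_width: 0.0482
gripper_force: 0.0
```

Call:
{"fn": "drive_tool", "kwargs": {"deltas": [{"travel": [0, 0, 0], "twist": [0, 0, 0], "hand": 0}, {"travel": [0, 0, 0], "twist": [0, 0, 0], "hand": 0}, {"travel": [0, 0, 0], "twist": [0, 0, 0], "hand": 0}, {"travel": [0, 0, 0], "twist": [0, 0, 0], "hand": 0}, {"travel": [0, 0, 0], "twist": [0, 0, 0], "hand": 0}, {"travel": [0, 0, 0], "twist": [0, 0, 0], "hand": 0}, {"travel": [0, 0, 0], "twist": [0, 0, 0], "hand": 0}], "newtons": 45}}

```text
time_s: 16.3
tool_pos: [0.4974, -0.3461, 0.0793]
eef_rot: [[-0.867, -0.0, -0.499], [0.0, 1.0, -0.001], [0.499, -0.001, -0.867]]
ft_force: [1.3, 0.0, 4.7]
gripper_width: 0.0251
gripper_force: 45.0
```

```bash
python3 - <<'E'
from plan import *
s=ctrl.observe();p=np.array(s["tool_pos"]);R=np.array(s["eef_rot"]);print(s["time_s"],p,"grasp pt",p-.019*R[:,2],R)
delta(p+[0,0,.15])
E
```

```text
16.3 [ 0.4974 -0.3461  0.0793] grasp pt [ 0.5069 -0.3461  0.0958] [[-0.8666 -0.0004 -0.4991]
 [ 0.0001  1.     -0.001 ]
 [ 0.4991 -0.0009 -0.8666]]
travel cm [  7.4862  -0.0142 -12.9983] twist
```

Call:
{"fn": "drive_tool", "kwargs": {"deltas": [{"travel": [0.25, 0, -0.43], "twist": [0, 0, 0], "hand": 0}, {"travel": [0.75, 0, -1.3], "twist": [0, 0, 0], "hand": 0}, {"travel": [1.5, 0, -2.6], "twist": [0, 0, 0], "hand": 0}, {"travel": [2.25, 0, -3.9], "twist": [0, 0, 0], "hand": 0}, {"travel": [3, 0, -5.2], "twist": [0, 0, 0], "hand": 0}, {"travel": [4, 0, -6.93], "twist": [0, 0, 0], "hand": 0}, {"travel": [5, 0, -8.66], "twist": [0, 0, 0], "hand": 0}, {"travel": [6, 0, -10.4], "twist": [0, 0, 0], "hand": 0}, {"travel": [7, 0, -12.1], "twist": [0, 0, 0], "hand": 0}, {"travel": [8, 0, -13.9], "twist": [0, 0, 0], "hand": 0}, {"travel": [9, 0, -15.6], "twist": [0, 0, 0], "hand": 0}, {"travel": [9.7, 0, -16.8], "twist": [0, 0, 0], "hand": 0}, {"travel": [10, 0, -17.3], "twist": [0, 0, 0], "hand": 0}, {"travel": [10, 0, -17.3], "twist": [0, 0, 0], "hand": 0}]}}

```text
time_s: 17.7
tool_pos: [0.4971, -0.346, 0.2796]
eef_rot: [[-0.867, -0.0, -0.498], [0.0, 1.0, -0.001], [0.498, -0.001, -0.867]]
ft_force: [0.0, 0.2, -2.0]
gripper_width: 0.0244
gripper_force: 45.0
```

```bash
python3 - <<'E'
from plan import *
s=ctrl.observe();p=np.array(s["tool_pos"]);R=np.array(s["eef_rot"]);print(s["time_s"],p)
im=snapshot("scene"); cv2.imwrite("pics/scene5.png",im)
g=p-.019*R[:,2]; d=R@[-.5,0,.866]
im=im.copy(); big=cv2.resize(im,None,fx=6,fy=6,interpolation=cv2.INTER_CUBIC)
for t in(-.03,0,.04,.0908): cv2.circle(big,tuple(int(v) for v in (proj("scene",g+t*d)+.5)*6),3,(255,255,0),-1)
c=(proj("scene",g+.04*d)*6).astype(int); cv2.imwrite("pics/c5.png",big[c[1]-250:c[1]+250,c[0]-250:c[0]+250])
P,Q=weld(-.04,45,30,.12); delta(P,Q); print(P)
q=ik(p,R,np.array(s["q"]))[0]; qq,e=ik(P,Q,q); print(np.round(q),np.round(qq),e)
E
```

```text
17.7 [ 0.4971 -0.346   0.2796]
travel cm [-8.0655 40.8898  4.3866] twist [ -1.7132 -44.7626  12.9253]
[0.5448 0.0631 0.2001]
[ -12.   29.   12.    6. -102.  -78.] [  34.    1.  -35.   16.  -44. -148.] 2.743929783966292e-13
```

View pics/c5.png

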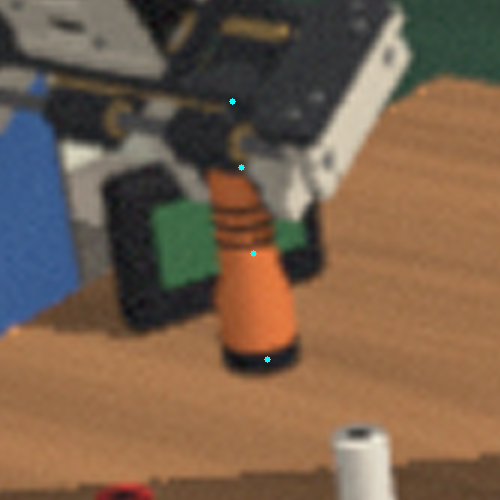

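The predicted axis (cyan dots) and the observed torch agree within about 1 image pixel: lens predicted at crop (267,359), seen at (261,358). I move to the standoff above the yellow end.

Call:
{"fn": "drive_tool", "kwargs": {"deltas": [{"travel": [-0.2, 1, 0.1], "twist": [0, -1.1, 0.3], "hand": 0}, {"travel": [-0.6, 3, 0.3], "twist": [-0.1, -3.3, 1], "hand": 0}, {"travel": [-1.1, 5.5, 0.6], "twist": [-0.2, -6, 1.7], "hand": 0}, {"travel": [-1.7, 8.5, 0.9], "twist": [-0.4, -9.3, 2.7], "hand": 0}, {"travel": [-2.3, 11.5, 1.2], "twist": [-0.5, -12.6, 3.6], "hand": 0}, {"travel": [-2.9, 14.5, 1.6], "twist": [-0.6, -15.9, 4.6], "hand": 0}, {"travel": [-3.5, 17.5, 1.9], "twist": [-0.7, -19.2, 5.5], "hand": 0}, {"travel": [-4, 20.5, 2.2], "twist": [-0.9, -22.4, 6.5], "hand": 0}, {"travel": [-4.6, 23.5, 2.5], "twist": [-1, -25.7, 7.4], "hand": 0}, {"travel": [-5.2, 26.5, 2.8], "twist": [-1.1, -29, 8.4], "hand": 0}, {"travel": [-5.8, 29.5, 3.2], "twist": [-1.2, -32.3, 9.3], "hand": 0}, {"travel": [-6.4, 32.5, 3.5], "twist": [-1.4, -35.6, 10.3], "hand": 0}, {"travel": [-7, 35.5, 3.8], "twist": [-1.5, -38.9, 11.2], "hand": 0}, {"travel": [-7.5, 38, 4.1], "twist": [-1.6, -41.6, 12], "hand": 0}, {"travel": [-7.9, 40, 4.3], "twist": [-1.7, -43.8, 12.6], "hand": 0}, {"travel": [-8.07, 40.9, 4.4], "twist": [-1.7, -44.8, 12.9], "hand": 0}, {"travel": [-8.07, 40.9, 4.4], "twist": [-1.7, -44.8, 12.9], "hand": 0}, {"travel": [-8.07, 40.9, 4.4], "twist": [-1.7, -44.8, 12.9], "hand": 0}, {"travel": [-8.07, 40.9, 4.4], "twist": [-1.7, -44.8, 12.9], "hand": 0}, {"travel": [-8.07, 40.9, 4.4], "twist": [-1.7, -44.8, 12.9], "hand": 0}]}}

```text
time_s: 19.75
tool_pos: [0.545, 0.0626, 0.2]
eef_rot: [[-0.942, 0.22, 0.253], [0.213, 0.975, -0.057], [-0.259, -0.0, -0.966]]
ft_force: [-0.1, -0.1, -0.9]
gripper_width: 0.0248
gripper_force: 45.0
```

```bash
python3 - <<'E'
from plan import *
s=ctrl.observe();p=np.array(s["tool_pos"]);R=np.array(s["eef_rot"]);print(s["time_s"],p,np.round(s["q"]))
ims=[];g=p-.019*R[:,2]; d=R@[-.5,0,.866]; print("shine dir",d@xv,d@yv,d[2])
ims=[]
for n in("scene","top"):
    im=snapshot(n); cv2.imwrite(f"pics/{n}6.png",im)
    big=cv2.resize(im,None,fx=4,fy=4,interpolation=cv2.INTER_CUBIC)
    for t in(0,.04,.0908,.21): cv2.circle(big,tuple(int(v) for v in (proj(n,g+t*d)+.5)*4),2,(255,255,0),-1)
    for o in(-.04,0,.04): cv2.circle(big,tuple(int(v) for v in (proj(n,wm+o*yv)+.5)*4),2,(255,0,255),-1)
    c=(proj(n,g+.12*d)*4).astype(int); ims.append(big[c[1]-200:c[1]+200,c[0]-200:c[0]+200])
cv2.imwrite("pics/c6.png",np.hstack(ims))
P,Q=weld(-.04,45,30,.055,.0908); delta(P,Q); P2,Q=weld(.04,45,30,.055,.0908); delta(P2,Q)
print("weld_mid wrist",end=" "); ci=camera_info("wrist"); snapshot("wrist"); print([(round(q["score"],2),onz("wrist",q["xy"],.07,ci)) for q in place_of("weld_mid","wrist")[:2]])
E
```

```text
19.75 [0.545  0.0626 0.2   ] [  34.    1.  -35.   16.  -44. -148.]
shine dir 0.7073453735368723 -0.0004950294902549532 -0.7068368110687122
travel cm [-3.1822  0.055   5.5463] twist [-0.0238  0.0272 -0.0227]
travel cm [-3.179  8.055  5.543] twist [-0.0238  0.0272 -0.0227]
weld_mid wrist []
```

View pics/c6.png

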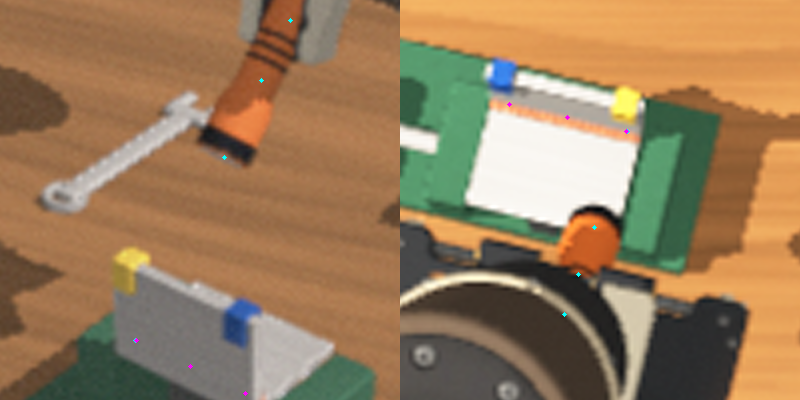

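The torch leans at 45°, square to the weld. The magenta weld points lie on the bead's corner line, at top crop (626,131), (567,117) and (509,104). I approach along the axis and dwell over a second at the yellow end.

Call:
{"fn": "drive_tool", "kwargs": {"deltas": [{"travel": [-0.3, 0, 0.5], "twist": [0, 0, 0], "hand": 0}, {"travel": [-0.8, 0, 1.4], "twist": [0, 0, 0], "hand": 0}, {"travel": [-1.4, 0, 2.5], "twist": [0, 0, 0], "hand": 0}, {"travel": [-2, 0, 3.5], "twist": [0, 0, 0], "hand": 0}, {"travel": [-2.5, 0, 4.4], "twist": [0, 0, 0], "hand": 0}, {"travel": [-2.9, 0, 5.1], "twist": [0, 0, 0], "hand": 0}, {"travel": [-3.1, 0, 5.4], "twist": [0, 0, 0], "hand": 0}, {"travel": [-3.2, 0, 5.5], "twist": [0, 0, 0], "hand": 0}, {"travel": [-3.2, 0, 5.5], "twist": [0, 0, 0], "hand": 0}, {"travel": [-3.2, 0, 5.5], "twist": [0, 0, 0], "hand": 0}, {"travel": [-3.2, 0, 5.5], "twist": [0, 0, 0], "hand": 0}, {"travel": [-3.2, 0, 5.5], "twist": [0, 0, 0], "hand": 0}, {"travel": [-3.2, 0, 5.5], "twist": [0, 0, 0], "hand": 0}, {"travel": [-3.2, 0, 5.5], "twist": [0, 0, 0], "hand": 0}, {"travel": [-3.2, 0, 5.5], "twist": [0, 0, 0], "hand": 0}, {"travel": [-3.2, 0, 5.5], "twist": [0, 0, 0], "hand": 0}, {"travel": [-3.2, 0, 5.5], "twist": [0, 0, 0], "hand": 0}, {"travel": [-3.2, 0, 5.5], "twist": [0, 0, 0], "hand": 0}, {"travel": [-3.2, 0, 5.5], "twist": [0, 0, 0], "hand": 0}, {"travel": [-3.2, 0, 5.5], "twist": [0, 0, 0], "hand": 0}]}}

```text
time_s: 21.95
tool_pos: [0.5889, 0.0531, 0.1552]
eef_rot: [[-0.942, 0.219, 0.253], [0.212, 0.976, -0.057], [-0.259, -0.0, -0.966]]
ft_force: [0.4, 1.0, -0.5]
gripper_width: 0.0245
gripper_force: 45.0
```

```bash
python3 - <<'E'
from plan import *
s=ctrl.observe();p=np.array(s["tool_pos"]);R=np.array(s["eef_rot"]);g=p-.019*R[:,2]; d=R@[-.5,0,.866]; l=g+.0908*d; w=wm-.04*yv-l
im=snapshot("top");cv2.imwrite("pics/top7.png",im)
print(s["time_s"],"dist",w@d,"aim err",w-(w@d)*d, d@yv, "ft",s["ft_force"],s["gripper_force"])
big=cv2.resize(im,None,fx=4,fy=4,interpolation=cv2.INTER_CUBIC)
for t in(0,.04,.0908,.1458): cv2.circle(big,tuple(int(v) for v in (proj("top",g+t*d)+.5)*4),2,(255,255,0),-1)
c=(proj("top",g+.12*d)*4).astype(int); cv2.imwrite("pics/c7.png",big[c[1]-150:c[1]+150,c[0]-200:c[0]+200])
E
```

```text
21.95 dist 0.05545892389034434 aim err [-0.0002  0.0001 -0.0002] 4.1107511023846155e-05 ft [ 0.3876  1.0332 -0.4609] 44.96749699115753
```

View pics/c7.png

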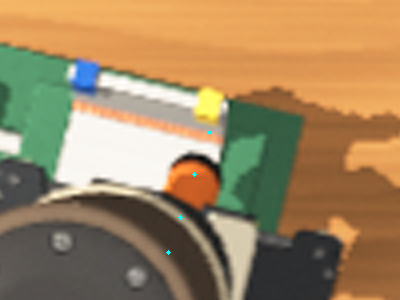

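The torch is aimed at the yellow end: the axis meets the bead at crop (210,132), right below the yellow clip. Now the slow traverse, 2 mm per row.

Call:
{"fn": "drive_tool", "kwargs": {"deltas": [{"travel": [0, 0.2, 0], "twist": [0, 0, 0], "hand": 0}, {"travel": [0, 0.4, 0], "twist": [0, 0, 0], "hand": 0}, {"travel": [0, 0.6, 0], "twist": [0, 0, 0], "hand": 0}, {"travel": [0, 0.8, 0], "twist": [0, 0, 0], "hand": 0}, {"travel": [0, 1, 0], "twist": [0, 0, 0], "hand": 0}, {"travel": [0, 1.2, 0], "twist": [0, 0, 0], "hand": 0}, {"travel": [0, 1.4, 0], "twist": [0, 0, 0], "hand": 0}, {"travel": [0, 1.6, 0], "twist": [0, 0, 0], "hand": 0}, {"travel": [0, 1.8, 0], "twist": [0, 0, 0], "hand": 0}, {"travel": [0, 2, 0], "twist": [0, 0, 0], "hand": 0}, {"travel": [0, 2.2, 0], "twist": [0, 0, 0], "hand": 0}, {"travel": [0, 2.4, 0], "twist": [0, 0, 0], "hand": 0}, {"travel": [0, 2.6, 0], "twist": [0, 0, 0], "hand": 0}, {"travel": [0, 2.8, 0], "twist": [0, 0, 0], "hand": 0}, {"travel": [0, 3, 0], "twist": [0, 0, 0], "hand": 0}, {"travel": [0, 3.2, 0], "twist": [0, 0, 0], "hand": 0}, {"travel": [0, 3.4, 0], "twist": [0, 0, 0], "hand": 0}, {"travel": [0, 3.6, 0], "twist": [0, 0, 0], "hand": 0}, {"travel": [0, 3.8, 0], "twist": [0, 0, 0], "hand": 0}, {"travel": [0, 4, 0], "twist": [0, 0, 0], "hand": 0}]}}

```text
time_s: 24.0
tool_pos: [0.5977, 0.0923, 0.1552]
eef_rot: [[-0.942, 0.219, 0.253], [0.212, 0.976, -0.057], [-0.259, -0.0, -0.966]]
ft_force: [1.5, 1.9, -1.2]
gripper_width: 0.025
gripper_force: 45.0
```

Call:
{"fn": "drive_tool", "kwargs": {"deltas": [{"travel": [0, 0.2, 0], "twist": [0, 0, 0], "hand": 0}, {"travel": [0, 0.4, 0], "twist": [0, 0, 0], "hand": 0}, {"travel": [0, 0.6, 0], "twist": [0, 0, 0], "hand": 0}, {"travel": [0, 0.8, 0], "twist": [0, 0, 0], "hand": 0}, {"travel": [0, 1, 0], "twist": [0, 0, 0], "hand": 0}, {"travel": [0, 1.2, 0], "twist": [0, 0, 0], "hand": 0}, {"travel": [0, 1.4, 0], "twist": [0, 0, 0], "hand": 0}, {"travel": [0, 1.6, 0], "twist": [0, 0, 0], "hand": 0}, {"travel": [0, 1.8, 0], "twist": [0, 0, 0], "hand": 0}, {"travel": [0, 2, 0], "twist": [0, 0, 0], "hand": 0}, {"travel": [0, 2.2, 0], "twist": [0, 0, 0], "hand": 0}, {"travel": [0, 2.4, 0], "twist": [0, 0, 0], "hand": 0}, {"travel": [0, 2.6, 0], "twist": [0, 0, 0], "hand": 0}, {"travel": [0, 2.8, 0], "twist": [0, 0, 0], "hand": 0}, {"travel": [0, 3, 0], "twist": [0, 0, 0], "hand": 0}, {"travel": [0, 3.2, 0], "twist": [0, 0, 0], "hand": 0}, {"travel": [0, 3.4, 0], "twist": [0, 0, 0], "hand": 0}, {"travel": [0, 3.6, 0], "twist": [0, 0, 0], "hand": 0}, {"travel": [0, 3.8, 0], "twist": [0, 0, 0], "hand": 0}, {"travel": [0, 4, 0], "twist": [0, 0, 0], "hand": 0}]}}

```text
time_s: 26.0
tool_pos: [0.6065, 0.1314, 0.1552]
eef_rot: [[-0.942, 0.219, 0.253], [0.212, 0.976, -0.057], [-0.259, -0.0, -0.966]]
ft_force: [-0.1, 0.9, -1.7]
gripper_width: 0.0246
gripper_force: 45.0
```

Call:
{"fn": "drive_tool", "kwargs": {"deltas": [{"travel": [0, 0, 0], "twist": [0, 0, 0], "hand": 0}, {"travel": [0, 0, 0], "twist": [0, 0, 0], "hand": 0}, {"travel": [0, 0, 0], "twist": [0, 0, 0], "hand": 0}, {"travel": [0, 0, 0], "twist": [0, 0, 0], "hand": 0}, {"travel": [0, 0, 0], "twist": [0, 0, 0], "hand": 0}, {"travel": [0, 0, 0], "twist": [0, 0, 0], "hand": 0}, {"travel": [0, 0, 0], "twist": [0, 0, 0], "hand": 0}, {"travel": [0, 0, 0], "twist": [0, 0, 0], "hand": 0}]}}

```text
time_s: 26.8
tool_pos: [0.6065, 0.1311, 0.1552]
eef_rot: [[-0.942, 0.219, 0.253], [0.212, 0.976, -0.057], [-0.259, -0.001, -0.966]]
ft_force: [-0.8, 0.5, -1.6]
gripper_width: 0.0247
gripper_force: 45.0
```

```bash
python3 - <<'E'
from plan import *
s=ctrl.observe();p=np.array(s["tool_pos"]);R=np.array(s["eef_rot"]);g=p-.019*R[:,2]; d=R@[-.5,0,.866]; l=g+.0908*d; w=wm+.04*yv-l
ims=[]
for n in("scene","top"):
    im=snapshot(n); big=cv2.resize(im,None,fx=4,fy=4,interpolation=cv2.INTER_CUBIC)
    for t in(0,.04,.0908,.1458): cv2.circle(big,tuple(int(v) for v in (proj(n,g+t*d)+.5)*4),2,(255,255,0),-1)
    c=(proj(n,g+.12*d)*4).astype(int); ims.append(big[c[1]-200:c[1]+200,c[0]-200:c[0]+200])
cv2.imwrite("pics/c8.png",np.hstack(ims))
print(s["time_s"],"dist",w@d,"aim err",w-(w@d)*d, d@yv,l, s["gripper_force"],np.abs(s["joint_vel"]).max())
E
```

```text
26.8 dist 0.05546967080137679 aim err [-0.0001  0.0001 -0.0002] 2.3086653882864516e-05 [0.6643 0.1181 0.1094] 44.96745407581329 0.13335156571501333
```

View pics/c8.png

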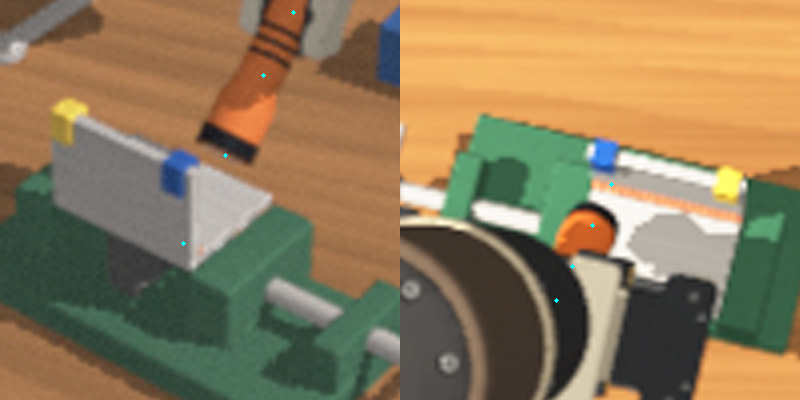

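The torch is aimed at the bead below the blue clip, top crop (611,184), free of the vise and held still. I hand the job in.

```bash
python3 -c "
from workcell import order
print(order.job_done())"
```

```text
the job is handed in; nothing more can be done
None
```

The job is handed in at about 27 s, with the torch held still in the air about 55 mm from the weld's blue end at 45°, after a yellow-end pause of over 1 s and a 4 s pass; no verdict came back, and I had to put the torch back in its socket once to regrip it at an angle.

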